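# Tighten the filler plug and latch the service hatch

### The job

Close up the outboard's service bay: turn the yellow filler plug clockwise until it clicks over its detent and stays there, then swing the hatch fully shut, and then turn the red wing knob a quarter turn clockwise so that its tongue locks behind the bay's lower edge. Leave the oil bottle, the spanner and the dish where they are.

Things in the scene. Friction and masses are not known exactly. Their poses are not given: they have to be found in the camera images.
- cowl: grey engine pan of an outboard motor, fixed to the bench; x -97 to +275 mm, y +-128 mm, flat top 165 mm high with a black round cover (radius 68, 32 high, at x +190). Its front slopes at 25 degrees from 83 mm high at x -97 to 165 mm at x +80 and holds the service bay. Origin on the bench; x from the sloping front to the rear, y left, z up
- hatch_hinge (a point): middle of the hatch's hinge line, at the upper edge of the sloping face, 165 mm above the bench. Fixed axes: x up the slope, y left along the hinge line, z out of the face (25 degrees from vertical, leaning to the front). The bay opens from x -20 to -145 mm, y +-85 mm, 58 mm deep; below it lies an 8 mm thick sill flush with the face, x -145 to -195 mm
- hatch (a joint): angle of the aluminium hatch: 0 shut, flat on the sloping face; grows as it opens, at most 2.15; starts 1.8 to 2.05, nearly upright. Stiff hinge (0.3 N m): it stays where it is left; 1 to 4 N at the free edge moves it. Plate 167 mm from hinge line to free edge, 196 mm wide, 6 mm thick; its underside lies in the plane of the face when shut
- hatch_edge (a point): middle of the hatch's free edge, on its outer face (the side with the red wing knob; away from the robot while open). 167 mm from the hinge line; axes move with the hatch: x from free edge to hinge, y along the edge, z out of the outer face
- plug (a joint): turn of the yellow filler plug: starts 0 to 0.25, grows clockwise seen from outside the face. It turns freely (0.03 N m) to about 0.65, where a lobe on its flange meets a sprung steel plunger (about 0.25 N m); the detent's ridge is at 0.98, after which it snaps to its seat against the stop at 1.28 and stays; let go before the ridge it springs back
- plug_grip (a point): on the yellow plug's axis, at gripping height in its bar grip: bar 44 mm long, 14 thick, its top 14 mm above this point; its flange (radius 25 mm) and the plunger beside it end 24 mm below. On the hatch_hinge axes it lies at x -85, y 0, z -22 mm, in the open bay. x along the bar, z out of the bay; turns with the plug: bar 0.65 rad anticlockwise of the slope line at 0, as much clockwise at 1.28
- wing (a joint): turn of the red wing knob: starts 0 to 0.25 (bar parallel to the free edge, tongue free), grows clockwise seen from the hatch's outer face; at 1.57 the tongue points to the free edge. Friction 0.06 N m, stop 1.62. The steel tongue, 12 mm wide, 5 thick, reaches 42 mm from the axis, 13 mm under the hatch: it passes behind the sill only with the hatch shut, else strikes it
- wing_grip (a point): on the wing knob's axis, at gripping height in its bar: bar 46 mm long, 12 thick, its top 12 mm above this point, the hatch's outer face 24 mm below. The axis is 118 mm from the hinge line, 49 mm from the free edge, midway across; with the hatch shut this point is at x -118, y 0, z +30 mm on the hatch_hinge axes. y along the bar, z out of the outer face; turns with the knob
- oil_bottle: bystander: black oil bottle with a yellow cap, radius 32 mm, 170 mm high, standing left of the cowl; origin at the middle of its foot
- spanner: bystander: steel spanner 180 mm long lying on the bench right of the cowl; origin at its middle, x along it
- dish: bystander: shallow steel parts dish of radius 50 mm, 30 mm high, left of the cowl; origin at the middle of its foot

How it is judged (in metres and radians):
On the way, in this order (a step that is already met when the one before it is completed fails the run):
1. the filler plug has clicked over its detent into its seat (value of joint plug above 1.2 rad), for 0.2 s.
2. the hatch is fully shut, the wing knob still unlocked (value of joint hatch below 0.03 rad and value of joint wing below 0.6 rad and value of joint plug above 1.2 rad), for 0.2 s.
At the end, for the whole second after the job is handed in: the plug sits beyond its detent (joint above 1.2 rad), the hatch is shut (within 0.03 rad) and the wing knob is turned past 1.3 rad, so that its tongue lies behind the sill; all at rest (value of joint plug above 1.2 rad and value of joint hatch below 0.03 rad and value of joint wing above 1.3 rad and velocity of joint plug between -0.05 and 0.05 rad/s and velocity of joint hatch between -0.05 and 0.05 rad/s and velocity of joint wing between -0.05 and 0.05 rad/s); the robot touches nothing.
It fails at once if the oil bottle is moved more than 3 cm (distance of oil_bottle from where it was at the start of the episode above 0.03 m).
It fails at once if the spanner is moved more than 3 cm (distance of spanner from where it was at the start of the episode above 0.03 m).
It fails at once if the dish is moved more than 3 cm (distance of dish from where it was at the start of the episode above 0.03 m).
It also fails if it takes over 72 s, if anything falls off the work surface, if the arm or the gripper's body presses on something with over 40 N, if the wrist force passes 120 N, or if a joint passes its speed limit or range.

### The arm

A 6-joint arm with a two-finger parallel gripper is mounted at the origin on the work surface. World frame = base frame: x ahead of the robot, y to its left, z up, the work surface at z = 0. Lengths are in mm, angles in degrees, forces in N, time in s.
With the tool pointing down it reaches from about 325 to 925 mm from the base axis. Payload 3.1 kg.
Tool frame: the origin (TCP) lies at the very end of the fingers, on their centre line; the grasp point (between the pads) lies grasp_offset behind it (grasp_offset is the distance from the TCP to the grasp point, in mm); z points along the fingers, x is the direction in which the jaws open and shut, and the axes are right-handed (so a half turn about z gives the same grasp; the last joint's range is limited). The gripper opens to 85 mm and grips with 20 to 120 N. Pads are 22 mm wide; open, the fingers measure 114 mm over their backs; the gripper's body (76 mm by 85 mm) begins 54 mm behind the grasp point. The pads swing forward as they close: fully open they stand 13 mm farther back than shut.
Start: joints at [64.905, 12.427, 92.441, -0, 75.132, -6.429], TCP at [200.023, 592.14, 231.3] pointing down, gripper open.
Joint ranges: [-157.48, 157.48], [-44.54, 120.13], [17.64, 146.25], [-64.5, 244.5], [7.68, 150.69], [-147.95, 147.95]. Speed limits (degrees/s): [159.86, 159.86, 180, 180, 180, 180].

### API

Orientations are given as [roll, pitch, yaw] about the fixed x, y, z axes, in that order (R = Rz(yaw) Ry(pitch) Rx(roll)).
In Python, from station import * gives the robot as it stands. Calls block until the motion is done:
- goto(position, orientation): joint-space move of the TCP to a pose.
- move_l(position, attitude=None, speed=150): straight line of the TCP; attitude=None keeps the orientation; speed is the mean speed in mm/s.
- move_j(angles): joint-space move.
- grip(opening, squeeze=None): finger opening in mm; squeeze is the grip in N (None keeps the last); returns when the fingers have stopped.
- wait(seconds).
- solve_ik(position, orientation): joint angles nearest the present ones, or None.
- get_obs(): the state.
- get_image(name): name is "scene" or "top" or "wrist"; returns the picture (400x640x3 uint8, red, green, blue); there is no depth.
- get_calibration(name): a dict with "fx", "fy", "cx", "cy" (pixels), "R" (3x3) and "t" (3): a world point X has camera coordinates R X + t; the wrist camera has in their place "mount" (4x4, takes a point from camera to tool coordinates, whose origin is the TCP and whose axes are the tool frame's). Camera axes: x right, y down, z forward; pixel columns grow to the right and rows downward; lengths in mm; the calibration is good to about 2 mm. A picture is of the moment at which its call begins: read the wrist's pose just before it. get_calibration takes no time and is no camera call.
A pose or a line that the arm cannot do raises Unreachable and nothing moves.
- sign_off(): hands the job in, once; it reports no verdict.
Trained networks look in the newest picture that a camera, given by its name, has taken for a name from the list of things; names that differ only in an ending like _2 or _b are one class to them, and where a whole thing is asked for, a point or a joint stands for the part that bears it (a point fixed in the world has none). Each returns a list of dicts, best first, with "score" (0 to 1); they miss things now and then, are a little off and sometimes report something else, mostly with a low value. They report only what shows in the picture. A call takes as long as a camera call.
- spot_in(name, camera): "extent" ([centre column, centre row, width, height] in pixels, round what is visible of it).
- regions_of(name, camera): "region" (400x640 bool, what is visible of it) and "extent" ([centre column, centre row, width, height] in pixels, round what is visible of it).
The state is a dict: "t": time; "joint_pos": joint angles; "qvel": joint speeds; "effort": joint torques, N m; "tcp_pos": TCP position; "ee_rot": TCP orientation; "wrist_force": force on the tool from outside, world axes, zero at the start; "moment": the same for the moment, N m; "grip_width": finger opening in mm.
Only numpy, scipy, OpenCV 4.12 (cv2) and the standard library are available. Lean on these libraries where they do the work, as an engineer would, in place of code of your own. Each camera call takes 0.05 s, during which the arm holds its last target. There are 200 camera calls.

## Working session

There is one attempt and no reset: what is moved stays moved. The work goes in short steps, each a Python script; the robot and the scene stay as the last script left them, time stands still between calls to the robot, and variables do not carry over. Pictures are saved under pics/ and viewed, on a budget of 10 in all, crops included, one or two more only if the job needs it, and the job is handed in when it is done.

```bash
mkdir -p pics; ls
python3 - <<'E'
from station import *
import cv2,numpy as np
o=get_obs();print(o)
for c in ("scene","top"):
    im=get_image(c);cv2.imwrite(f"pics/{c}0.png",im[:,:,::-1]);k=get_calibration(c);print(c,{a:np.round(b,3).tolist() for a,b in k.items()})
    for n in ("cowl","hatch","plug","wing","plug_grip"):
        r=regions_of(n,c);print(n,[(round(d["score"],2),np.round(d["extent"],1).tolist()) for d in r[:2]])
a=cv2.imread("pics/scene0.png");b=cv2.imread("pics/top0.png")
cv2.imwrite("pics/both0.png",cv2.resize(np.vstack([a,b]),(480*1,600)))
print(get_calibration("wrist"))
E
```

```text
pics
{'t': 0.0, 'joint_pos': array([ 6.49047608e+01,  1.24758570e+01,  9.25293847e+01,  2.08114750e-03,
        7.51336525e+01, -6.43077014e+00]), 'qvel': array([ 0.02449426, -0.00334938, -0.09209933,  0.0397867 ,  0.03508743,
       -0.01642905]), 'effort': array([ 5.15395968e-04, -3.96840405e+01, -3.03861523e+01, -7.81140511e-05,
        9.56965727e-03, -7.30651209e-06]), 'tcp_pos': array([199.65400519, 591.37907841, 229.96978712]), 'ee_rot': array([-1.79982446e+02,  1.37795088e-01,  7.13350157e+01]), 'wrist_force': array([ 0.33178344, -0.12426567, -0.67134165]), 'moment': array([0.04394135, 0.028074  , 0.02323907]), 'grip_width': 84.91993845132359}
scene {'fx': 435.081, 'fy': 435.081, 'cx': 313.976, 'cy': 195.85, 'R': [[0.908, 0.419, 0.016], [0.361, -0.762, -0.538], [-0.214, 0.494, -0.843]], 't': [-594.679, -110.675, 1183.407]}
cowl [(0.69, [325.5, 237.9, 188.8, 183.7])]
hatch [(0.75, [338.4, 213.9, 33.9, 131.5])]
plug [(0.79, [297.1, 247.1, 25.5, 31.4]), (0.18, [283.9, 171.2, 36.2, 30.3])]
wing [(0.93, [335.3, 209.9, 36.0, 32.5])]
plug_grip [(0.82, [296.4, 248.1, 21.8, 28.0])]
top {'fx': 419.54, 'fy': 419.54, 'cx': 319.206, 'cy': 194.246, 'R': [[0.016, -1.0, -0.001], [-0.979, -0.016, -0.204], [0.204, 0.004, -0.979]], 't': [48.641, 640.474, 1093.501]}
cowl [(0.71, [352.2, 170.8, 138.1, 158.4])]
hatch [(0.81, [361.5, 154.1, 80.4, 44.3])]
plug [(0.68, [361.1, 191.1, 17.6, 19.8])]
wing [(0.76, [362.8, 143.3, 33.1, 27.8])]
plug_grip [(0.63, [361.9, 193.2, 21.4, 20.6])]
{'fx': 292.7445641575854, 'fy': 292.7445641575854, 'cx': 322.07284577301704, 'cy': 197.2177317705139, 'mount': array([[ 9.99997865e-01, -6.17631264e-04, -1.97217921e-03,
        -5.30452614e-01],
       [ 1.15447357e-03,  9.58462972e-01,  2.85214653e-01,
        -7.35231133e+01],
       [ 1.71410326e-03, -2.85216321e-01,  9.58461638e-01,
        -1.43646144e+02],
       [ 0.00000000e+00,  0.00000000e+00,  0.00000000e+00,
         1.00000000e+00]])}
```

View pics/scene0.png

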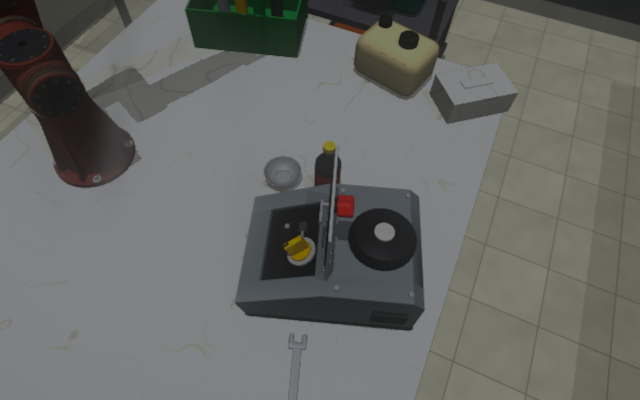

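View pics/top0.png

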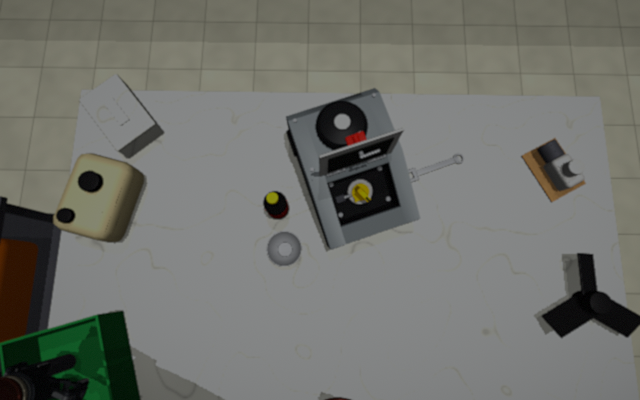

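The scene shows the cowl with its hatch upright and the plug in the open bay at (297,247). In the top view the plug is at (361,191), the cover centre at (343,122), and the cowl's rear corners at about (288,118) and (378,90). I'll fit the cowl pose from these points.

```bash
cat > h.py <<'E'
from station import *
import cv2,numpy as np,json
from scipy.spatial.transform import Rotation as Ro
from scipy.optimize import least_squares
def proj(c,X,cal=None):
    k=cal or get_calibration(c);p=np.asarray(X)@np.array(k["R"]).T+np.array(k["t"])
    return np.c_[k["fx"]*p[:,0]/p[:,2]+k["cx"],k["fy"]*p[:,1]/p[:,2]+k["cy"]]
def Rz(a):return Ro.from_euler("z",a).as_matrix()
SL=np.radians(25)
RS=Ro.from_euler("y",-25,degrees=True).as_matrix()   # hinge axes in cowl frame: x up the slope, z out of the face
HC=np.array([80,0,165.])
def w(P,p): return np.asarray(P)@Rz(p[2]).T+[p[0],p[1],0]   # cowl->world
def hinge(P): return np.asarray(P)@RS.T+HC
def wcal(o):
    k=get_calibration("wrist");M=np.array(k["mount"])
    T=np.eye(4);T[:3,:3]=Ro.from_euler("xyz",o["ee_rot"],degrees=True).as_matrix();T[:3,3]=o["tcp_pos"]
    C=np.linalg.inv(T@M);return dict(k,R=C[:3,:3],t=C[:3,3])
E
python3 - <<'E'
from h import *
print(RS@[1,0,0],RS@[0,0,1])
M={"cov":[190,0,197],"rl":[275,128,165],"rr":[275,-128,165],"fl":[-97,128,83],"fr":[-97,-128,83],"plug":hinge([-85,0,-15])}
top={"cov":(343,122),"rl":(288,118),"rr":(378,90),"plug":(361,192),"fl":(329,249),"fr":(419,220)}
sc={"cov":(385,232),"rl":(416,190),"rr":(420,297),"plug":(296.7,247.5),"fl":(254,198),"fr":(245,303)}
f=lambda p:np.concatenate([(proj(c,w([M[k] for k in d],p))-np.array(list(d.values()))).ravel() for c,d in (("top",top),("scene",sc))])
s=least_squares(f,[650,0,.3],loss="soft_l1",f_scale=2,x_scale=[100,100,.3]);print(s.x,np.degrees(s.x[2]));print(f(s.x).reshape(-1,2).round(1).tolist())
json.dump(s.x.tolist(),open("cowl.json","w"))
print("plug",w([hinge([-85,0,-22])],s.x), "hinge",w([HC],s.x))
E
```

```text
[0.90630779 0.         0.42261826] [-0.42261826  0.          0.90630779]
[ 6.21205065e+02 -6.21723296e+01  3.47120508e-01] 19.888540116374603
[[-0.6, 0.2], [-2.9, -5.2], [-1.7, -6.5], [2.8, 2.7], [2.0, 0.7], [1.8, -1.4], [-1.4, -0.3], [4.7, -0.4], [7.2, 7.9], [-4.3, -4.8], [-0.1, -1.8], [-11.2, -1.0]]
plug [[632.73518592 -58.00109227 109.13867644]] hinge [[696.43356014 -34.95701166 165.        ]]
```

```bash
cat >> h.py <<'E'
P=json.load(open("cowl.json"))
def att(a,p,tilt=0): # tool: x=hinge y, y=upslope, z=-normal, turned ccw by a deg about the normal
    B=np.array([[0,1,0],[1,0,0],[0,0,-1.]]).T
    R=Rz(p[2])@RS@Ro.from_euler("z",a,degrees=True).as_matrix()@Ro.from_euler("y",tilt,degrees=True).as_matrix()@B
    return Ro.from_matrix(R).as_euler("xyz",degrees=True).tolist()
def pt(h,p): return w([hinge(h)],p)[0].tolist()
E
python3 - <<'E'
from h import *
import station
print("go",getattr(station,"grasp_offset",None))
for a in (40,0,-40):print(a,solve_ik(pt([-85,0,-35],P),att(a,P)),solve_ik(pt([-118,0,30],P),att(a+90,P)),solve_ik(pt([-118,0,30],P),att(a-90,P)))
goto(pt([-100,0,110],P),att(0,P))
wait(.3)
o=get_obs();print(o["t"],o["joint_pos"].round(1))
im=get_image("wrist");cv2.imwrite("pics/w1.png",im[:,:,::-1])
k=wcal(o)
for n in ("plug","hatch"):
    r=regions_of(n,"wrist");print(n,[(round(d["score"],2),np.round(d["extent"],1).tolist()) for d in r[:2]])
pts={"plugtop":[-85,0,-8],"bl":[-145,85,0],"br":[-145,-85,0],"tl":[-20,85,0],"tr":[-20,-85,0]}
print({n:proj(None,[pt(v,P)],k)[0].round(0).tolist() for n,v in pts.items()})
E
```

```text
go 18.700000000000003
40 None [-22.88529517   2.43648515 117.33255528  24.40044872  44.00602818
  81.95027834] [-22.88529517   2.43648515 117.33255528  24.40044872  44.00602818
 -98.04972166]
0 [ -18.58079689   12.18740582  112.15675449   25.08503839   38.32509003
 -145.92355918] [-22.88529517   2.43648515 117.33255528  24.40044872  44.00602818
 121.95027834] [-22.88529517   2.43648515 117.33255528  24.40044872  44.00602818
 -58.04972166]
-40 [ -18.58079689   12.18740582  112.15675449   25.08503839   38.32509003
 -105.92355918] None [-22.88529517   2.43648515 117.33255528  24.40044872  44.00602818
 -18.04972166]
3.6083 [ -24.3   -5.6  115.6   21.5   53.5 -144.6]
plug [(0.89, [324.9, 199.1, 47.7, 55.2]), (0.63, [323.1, 216.9, 212.0, 268.5])]
hatch [(0.55, [324.6, 324.5, 202.6, 60.6])]
{'plugtop': [322.0, 208.0], 'bl': [421.0, 144.0], 'br': [223.0, 144.0], 'tl': [409.0, 273.0], 'tr': [235.0, 273.0]}
```

View pics/w1.png

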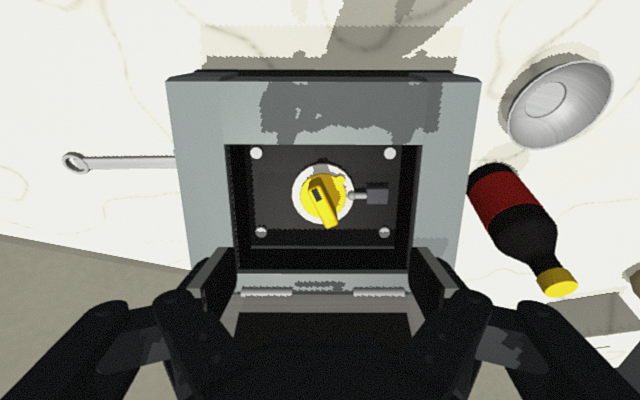

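The wrist view confirms the fit: the bay edges at cols 225–421, row 144 match the prediction of 223–421, row 144. The bar, from about (314,180) to (333,228), leans 20–25° anticlockwise. Joint 6 only allows a ≤ 2°, so I'll close the jaws at about 1°. The freely turning plug should align itself with them.

Run:
```python
from h import *
def st(m):
    o=get_obs();print(m,round(o["t"],2),"w",round(o["grip_width"],1),"F",o["wrist_force"].round(1),"M",o["moment"].round(2),"j6",o["joint_pos"][5].round(1))
g=lambda z,a:(pt([-85,0,z],P),att(a,P))
grip(55,20)
move_l(*g(20,1),speed=120);move_l(*g(-38,1),speed=80);st("down")
grip(0,25);st("closed")
grip(0,70);st("squeezed")
for a in (-12,-24,-34,-40):
    move_l(*g(-38,a),speed=40);st(a)
im=get_image("wrist");cv2.imwrite("pics/w2.png",im[:,:,::-1])
```

```text
down 5.95 w 55.1 F [ 0.1 -0.5  0.1] M [-0.06  0.2  -0.  ] j6 -147.0
closed 6.39 w 13.7 F [-3.   4.7  5.9] M [0.64 0.36 0.34] j6 -147.0
squeezed 6.61 w 13.3 F [-3.1  4.6  6.9] M [0.61 0.38 0.34] j6 -147.0
-12 6.98 w 12.7 F [-4.2  3.8  6.1] M [0.59 0.41 0.32] j6 -134.0
-24 7.34 w 12.8 F [-4.   3.3  6.6] M [0.6  0.41 0.29] j6 -122.0
-34 7.67 w 13.2 F [-3.7  3.9  6.3] M [0.64 0.43 0.15] j6 -112.0
-40 7.92 w 12.8 F [-3.6  4.6  5.2] M [-0.03  0.06  2.09] j6 -106.4
```

View pics/w2.png

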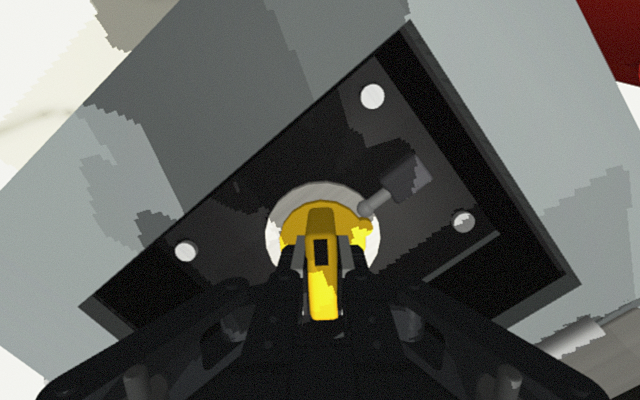

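The bar is aligned in the jaws, the lobe at (357,232) is past the plunger tip at (362,210), and the moment of 2 N·m shows the stop was reached. Next I release, retreat, and check the plug and hatch angle.

Run:
```python
from h import *
g=lambda x,z,a:(pt([x,0,z],P),att(a,P))
move_l(*g(-85,-38,-37),speed=40)
grip(45,40);move_l(*g(-85,20,-37),speed=120);move_l(*g(-100,110,0),speed=200);wait(.2)
o=get_obs();print(o["t"])
im=get_image("wrist");a=im[:,:,::-1]
s=get_image("scene")[130:310,220:460,::-1]
cv2.imwrite("pics/c3.png",np.vstack([cv2.resize(a[120:270,220:440],(528,360)),cv2.resize(s,(528,240*0+396))])[:600])
# hatch angle from edge in scene/top: predicted edge corners for angles
for th in (1.8,1.9,2.0):
    e=[[-167*np.cos(th)+6*np.sin(th),y,167*np.sin(th)+6*np.cos(th)] for y in(98,-98)]
    X=w(hinge(e),P);print(th,proj("top",X).round(0).tolist(),proj("scene",X).round(0).tolist())
for yo in (0,180):
  for th in (1.9,1.2,.6,0):
    c=np.array([-150*np.cos(th)+6*np.sin(th),-55,150*np.sin(th)+6*np.cos(th)])
    print(yo,th,solve_ik((np.array(pt(c,P))+[0,0,30]).tolist(),[180,0,np.degrees(P[2])+yo+90]))
```

```text
10.2583
1.8 [[324.0, 171.0], [409.0, 142.0]] [[318.0, 144.0], [309.0, 240.0]]
1.9 [[322.0, 163.0], [407.0, 135.0]] [[328.0, 144.0], [319.0, 240.0]]
2.0 [[319.0, 156.0], [404.0, 128.0]] [[337.0, 144.0], [330.0, 241.0]]
0 1.9 [ -12.92330034   19.50068386   71.74886002    0.           88.75045612
 -122.81184046]
0 1.2 [ -17.58124856   10.1927381    87.35855914    0.           82.44870276
 -127.46978867]
0 0.6 [ -20.11070573    8.84861272   97.24916834    0.           73.90221894
 -129.99924584]
0 0 [ -19.5828919    14.90101889  100.18615893    0.           64.91282217
 -129.47143202]
180 1.9 [-1.29233003e+01  1.95006839e+01  7.17488600e+01 -2.54444375e-14
  8.87504561e+01  5.71881595e+01]
180 1.2 [-1.75812486e+01  1.01927381e+01  8.73585591e+01 -2.54444375e-14
  8.24487028e+01  5.25302113e+01]
180 0.6 [-2.01107057e+01  8.84861272e+00  9.72491683e+01 -2.54444375e-14
  7.39022189e+01  5.00007542e+01]
180 0 [-1.95828919e+01  1.49010189e+01  1.00186159e+02 -2.54444375e-14
  6.49128222e+01  5.05285680e+01]
```

View pics/c3.png

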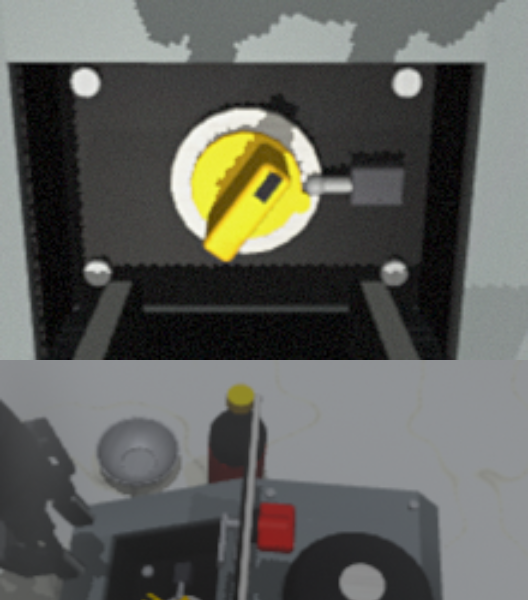

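The plug stays at its clockwise seat with its lobe beyond the plunger. The hatch's free edge is at scene pixel (337,146), which puts the hatch at about 2.0 rad. Next I push it shut from behind with closed fingers, at y −55 so they miss the knob.

Run:
```python
from h import *
A=[180,0,np.degrees(P[2])+90]
def st(m):
    o=get_obs();print(m,round(o["t"],2),"F",o["wrist_force"].round(1),o["tcp_pos"].round(0));return o
xc=Rz(P[2])@[1,0,0]
def tp(th,r=152,y=-55,ex=0):
    c=np.array([-r*np.cos(th)+(6+ex)*np.sin(th),y,r*np.sin(th)+(6+ex)*np.cos(th)])
    return np.array(pt(c,P))+xc*11*np.clip((th-.436)/.25,-1,1)
grip(0,40)
u=w([[60,-55,440]],P)[0];goto(u.tolist(),A);st("up")
b=tp(2.0)+xc*35;q=b.copy();q[2]=440
move_l(q.tolist(),A,speed=250);move_l(b.tolist(),speed=150);st("behind")
for th in np.arange(2.0,0.05,-.15):
    move_l(tp(th).tolist(),speed=120);o=st(round(th,2))
    if np.linalg.norm(o["wrist_force"])>40: print("STOP");break
else:
    e=tp(0)
    for d in range(6,-8,-1):
        move_l((e+[0,0,d]).tolist(),speed=40);o=st(d)
        if o["wrist_force"][2]>15:break
    wait(.3)
    m=tp(0)+[0,0,90];move_l(m.tolist(),speed=150)
    m2=np.array(pt([-118,0,150],P));goto(m2.tolist(),att(-90,P));wait(.2)
    o=st("look");im=get_image("wrist");cv2.imwrite("pics/w4.png",im[:,:,::-1])
    k=wcal(o);print({n:proj(None,[pt(v,P)],k)[0].round(0).tolist() for n,v in {"wingtop":[-118,0,42],"el":[-167,98,6],"er":[-167,-98,6]}.items()})
```

```text
up 11.87 F [-0.7 -0.5 -0.5] [696. -93. 438.]
behind 13.27 F [0.  0.9 0.3] [764. -70. 319.]
2.0 13.71 F [-0.4  0.8  0. ] [731. -81. 319.]
1.85 14.05 F [ 0.4 -0.1  0.2] [709. -89. 316.]
1.7 14.39 F [ 0.4 -0.5  0.3] [688. -97. 312.]
1.55 14.73 F [ 0.3 -0.5  0.2] [ 668. -104.  304.]
1.4 15.07 F [-0.3  0.1  0.6] [ 649. -111.  293.]
1.25 15.42 F [ 0.3 -0.3  0. ] [ 631. -117.  279.]
1.1 15.76 F [0.5 0.6 0.8] [ 616. -122.  263.]
0.95 16.1 F [ 0.5  0.5 -0.7] [ 604. -127.  245.]
0.8 16.44 F [-0.1 -0.4 -0.2] [ 594. -130.  224.]
0.65 16.78 F [-0.2  0.4  1. ] [ 585. -133.  203.]
0.5 17.14 F [-0.1 -0.7 -0.3] [ 575. -137.  180.]
0.35 17.49 F [ 1.  -0.7  0.3] [ 568. -139.  158.]
0.2 17.83 F [ 0.7  0.7 -0.7] [ 565. -141.  135.]
6 18.59 F [-0.2  0.  -0.8] [ 573. -138.  112.]
5 18.84 F [0.5 0.1 0.9] [ 573. -138.  111.]
4 19.09 F [ 0.2 -0.2 -0.1] [ 573. -138.  110.]
3 19.34 F [1.  0.1 0.9] [ 573. -138.  109.]
2 19.59 F [-0.4  1.4 -0.8] [ 573. -138.  108.]
1 19.84 F [ 0.3  0.7 -0.6] [ 573. -138.  107.]
0 20.09 F [-0.   0.1  0.3] [ 573. -138.  106.]
-1 20.34 F [-0.4 -0.8 -1.3] [ 573. -138.  105.]
-2 20.59 F [-0.6  0.1  3.2] [ 573. -138.  105.]
-3 20.84 F [-2.3  0.5  6.8] [ 573. -138.  104.]
-4 21.09 F [-4.6  2.5 10.5] [ 573. -138.  104.]
-5 21.34 F [-6.9  2.6 14.2] [ 573. -138.  104.]
-6 21.59 F [-7.9  3.8 19.1] [ 573. -138.  104.]
look 24.06 F [-0.   0.4 -0. ] [536. -93. 251.]
{'wingtop': [323.0, 194.0], 'el': [270.0, 81.0], 'er': [279.0, 270.0]}
```

```bash
python3 -c "
from h import *
s=get_image('scene');cv2.imwrite('pics/s4.png',cv2.resize(s[130:350,200:480,::-1],(560,440)))"; ls pics
```

```text
both0.png
c3.png
s4.png
scene0.png
top0.png
w1.png
w2.png
w4.png
```

```bash
python3 -c "
import cv2,numpy as np
a=cv2.imread('pics/w4.png');b=cv2.imread('pics/s4.png')
cv2.imwrite('pics/c4.png',np.hstack([cv2.resize(a,(480,300)),cv2.resize(b,(320,251))[:251].__class__ and cv2.copyMakeBorder(cv2.resize(b,(320,251)),0,49,0,0,cv2.BORDER_CONSTANT)]))"
```

```text
(no output)
```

View pics/c4.png

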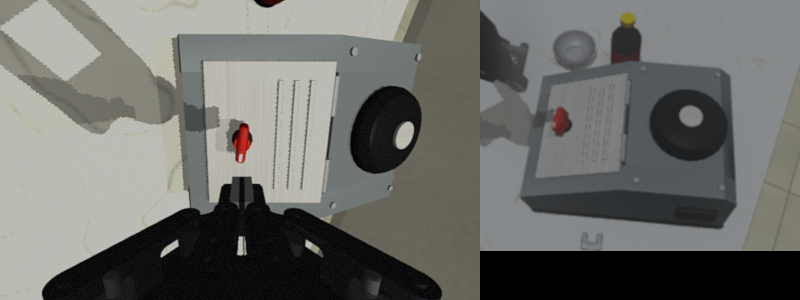

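The hatch lies flat: its left edge corner is at about (271,81), against a prediction of (270,81) for fully shut. The red bar at (323,190) leans about 8° clockwise. Next I grip and turn it.

Run:
```python
from h import *
def st(m):
    o=get_obs();print(m,round(o["t"],2),"w",round(o["grip_width"],1),"F",o["wrist_force"].round(1),"M",o["moment"].round(2),"j6",o["joint_pos"][5].round(1));return o
g=lambda z,a:(pt([-118,0,z],P),att(a,P))
grip(50,20)
move_l(*g(70,-97),speed=120);move_l(*g(14,-97),speed=80);st("down")
grip(0,20);st("closed");grip(0,50);st("sq")
for a in (-110,-125,-140,-155,-170,-181):
    move_l(*g(14,a),speed=40);o=st(a)
    if abs(o["moment"][2])>2.5: print("STOP");break
else:
    grip(50,40);move_l(*g(130,-181),speed=120);wait(.2)
    o=st("look");im=get_image("wrist");s=get_image("scene")
    cv2.imwrite("pics/c5.png",np.hstack([cv2.resize(im[:,:,::-1],(480,300)),cv2.resize(s[130:350,200:480,::-1],(382,300))[:,:320]]))
    k=wcal(o);print({n:proj(None,[pt(v,P)],k)[0].round(0).tolist() for n,v in {"wingtop":[-118,0,42],"el":[-167,98,6],"er":[-167,-98,6]}.items()})
```

```text
down 26.36 w 50.1 F [ 0.6  0.  -0.4] M [-0.01  0.14 -0.02] j6 -51.5
closed 26.78 w 11.6 F [-2.8 -1.9  2.5] M [-0.15  0.34  0.01] j6 -51.5
sq 27.0 w 11.2 F [-5.2 -1.   5.8] M [-0.1   0.51 -0.06] j6 -51.5
-110 27.38 w 11.5 F [-5.9 -1.2  6.2] M [-0.11  0.69 -0.04] j6 -38.5
-125 27.78 w 11.0 F [-7.4 -1.3  7.1] M [-0.11  0.73 -0.  ] j6 -23.5
-140 28.19 w 11.5 F [-8.  -1.5  8.1] M [-0.13  0.81 -0.02] j6 -8.5
-155 28.6 w 11.2 F [-8.6 -1.2  8.1] M [-0.05  0.95  0.07] j6 6.5
-170 29.01 w 10.9 F [-9.3 -0.7  8.9] M [-0.02  0.94  0.04] j6 21.5
-181 29.35 w 11.4 F [-9.6  0.1  8.9] M [0.08 1.   0.13] j6 32.5
look 31.12 w 50.2 F [ 1.1 -0.5  0.3] M [-0.1   0.21  0.01] j6 34.7
{'wingtop': [322.0, 200.0], 'el': [225.0, 238.0], 'er': [422.0, 235.0]}
```

View pics/c5.png

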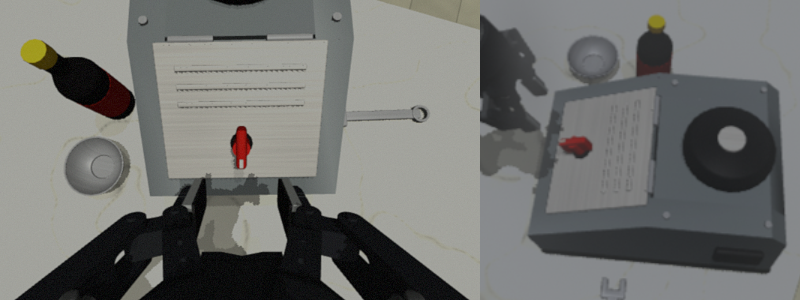

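The bar now points straight down the slope at (322,195) and the hatch edge is at row 237, against 235–238 predicted for shut. The bystanders haven't moved and the robot is clear, so I'm handing in.

```bash
python3 -c "
from station import *
print(sign_off(),get_obs()['t'])"
```

```text
the job is handed in; nothing more can be done
the job is handed in; nothing more can be done
```

The service bay is closed and the job is handed in, about 31 s into the 72 s limit. No verdict was reported, so the results below rest on my own checks.

- **Plug:** I turned it clockwise to its stop, where the wrist moment reached about 2 N·m. After I let go, the picture showed it staying in its seat with the lobe beyond the plunger.
- **Hatch:** I pushed it shut from behind and pressed it down with about 19 N. In both later wrist views its free edge was within about 2 pixels of where a fully shut hatch should be. The wrist force read close to zero during the swing, so the pictures are the evidence that it moved.
- **Wing knob:** I turned it to about 1.57 rad without hitting anything. Its bar now points straight at the free edge and the hatch stayed shut. The tongue is hidden under the hatch, so I inferred the lock from the bar's angle.
- **Bystanders:** In the last pictures the oil bottle, spanner and dish look undisturbed, but I did not measure them. The gripper was open and well clear at hand-in.

No check failed. The first rough fit of the cowl missed some corner points by up to 11 pixels, but the close wrist view matched its predicted bay edges to about 2 to 3 pixels.

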